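# Store the scented candles in the airtight tub and seal its lid

### The arm

A 7-joint arm with a two-finger parallel gripper is mounted at the origin on the work surface. World frame = base frame: x ahead of the robot, y to its left, z up, the work surface at z = 0. Lengths are in m, angles in rad, forces in N, time in s.
With the tool pointing down it reaches from about 0.4 to 0.85 m from the base axis. Payload 10.4 kg.
Tool frame: the origin (TCP) lies between the finger pads; the fingertips stand 11 mm ahead of it and the grasp point (between the pads) lies 8 mm behind it (tip_reach is the distance from the TCP to the fingertips, in m); z points along the fingers, y is the line along which they close (so a half turn about z gives the same grasp; the last joint's range is limited). The gripper opens to 85 mm and grips with 20 to 120 N. Pads are 22 mm wide; open, the fingers measure 114 mm over their backs; the gripper's body (76 mm by 85 mm) begins 54 mm behind the grasp point. The pads swing forward as they close: fully open they stand 13 mm farther back than shut.
Start: joints at [1.238, 0.332, -0.065, 1.46, 0.022, 1.35, -0.088], TCP at [0.191, -0.595, 0.242] pointing down, gripper open.
Joint ranges: [-2.6, 2.6], [-0.5, 2.12], [-1.47, 1.34], [0.16, 2.42], [-1.27, 4.41], [0.06, 2.06], [-2.6, 2.6]. Speed limits (rad/s): [2.22, 2.22, 2.79, 2.79, 3.14, 3.14, 3.14].

### API

Orientations are given as a unit quaternion [x, y, z, w].
In Python, from workcell import * gives the robot as it stands.
- The arm moves only by the shell command python3 -m inch 'ROWS' [OPENING] [FORCE]. ROWS is JSON, a list of rows, each an object with "slide": the shift along the world's x, y, z in m, a list of three; "yaw": the turn about the world's z in rad. A call has 1 to 20 rows; each row is the pose to reach, as a shift and turn from the pose commanded when the call began; what a row does not reach only later rows make up. A row lasts 1/12 s, in which the tool goes at most 41.7 mm and 7.16 degrees, less where a joint would pass 70% of its speed; a pose out of reach is approached as far as the arm can. A call with a gripper value outside its range is refused whole. OPENING is the closure in counts, from 0 (fully open) to 255 (shut), set as the call begins (- or left out, the last holds). The fingers move at their own pace and stop on an object; FORCE is the grip in N (left out, the last holds). Time passes only in rows, so rows that repeat a pose let the fingers close. It gives the time, the measured TCP pose, the force, the opening and the grip force at its end, in the units of the state.
- get_obs(): the state, without advancing time (a new reading comes with each control period).
- camera(name): name is "scene" or "top" or "wrist"; returns a dict with "frame" (384x512x3 uint8, red, green, blue), "fx", "fy", "cx", "cy" (pixels), "k1" (the pictures are not rectified: a ray, as slopes to the right and down, at radius r is drawn at 1 + k1 r^2 times it, then the intrinsics apply), "extrinsics" (4x4, takes a point from world to camera coordinates). Camera axes: x right, y down, z forward; pixel columns grow to the right and rows downward; lengths in m; the calibration is good to about 2 mm. A picture is of the moment at which its call begins. There is no depth.
- hand_in(): hands the job in; it is judged then, once.
The state is a dict: "clock": time; "joint_pos": joint angles; "joint_velocities": joint speeds; "tau": joint torques, N m; "position": TCP position; "ee_rot": TCP orientation; "ft_force": force on the tool from outside, world axes, zero at the start; "torque": the same for the moment, N m; "grip_width": opening from 0.0 (shut) to 1.0 (fully open); "grasp_force": force on a finger pad.
Only numpy, scipy, OpenCV 4.12 (cv2) and the standard library are available. Lean on these libraries where they do the work, as an engineer would, in place of code of your own. Each camera call takes 0.05 s, during which the arm holds its last target. There are 200 camera calls.

### The job

Put every scented candle that stands on the console into the white tub, upright on its floor, then lay the lid on the tub and press around its edge, corner by corner, until the seal is home all round and the lid lies flush on the rim. Be gentle: the glass cups are thin, so hold them with less than 40 N and set them down rather than drop them, and never lean on the lid with more than 40 N. Leave the wooden box and the pineapple jar alone.

Things in the scene. Friction and masses are not known exactly. Their poses are not given: they have to be found in the camera images.
- tub: White open rectangular tub, fixed to the console, 208 x 124 x 56 mm (x long, y short, z up), walls 7 mm, inside 194 x 110 mm, inner floor 7 mm above its underside, rim at 56 mm. Origin: centre of its underside. A black rubber gasket in four quarter runs, one to each corner, stands up to 6 mm proud of the rim; unpressed it carries the lid about 6 mm above the rim
- lid: Loose bamboo lid, 0.35 kg. From below: plug 184 x 100 x 14 mm (5 mm play in the tub), board 214 x 130 x 10 mm, central bar handle 64 (x) x 22 (y) x 28 mm high. Origin: centre of the plug's underside, x along the long side, z up; board top z = 24 mm, handle top 52 mm. Fully home its origin is 42 mm above the tub's. Stiff: pressing one corner may lift the one diagonally across
- lid_corner0 (a point): Point on top of the lid's board near a corner, where to press it, at x +88, y +50, z +24 mm in the lid's frame; fully home it is 66 mm above the tub's origin, on the unpressed gasket 72 mm
- gasket0 (a joint): Quarter run of the rubber gasket at the tub's x +, y + corner: how far it is pressed down, m; 0 to 0.0015 at the start, 0.006 when level with the rim. Gives way under about 15 N and stays where it was pressed to
- lid_corner1 (a point): Point on top of the lid's board near a corner, where to press it, at x +88, y -50, z +24 mm in the lid's frame; fully home it is 66 mm above the tub's origin, on the unpressed gasket 72 mm
- gasket1 (a joint): Quarter run of the rubber gasket at the tub's x +, y - corner: how far it is pressed down, m; 0 to 0.0015 at the start, 0.006 when level with the rim. Gives way under about 15 N and stays where it was pressed to
- lid_corner2 (a point): Point on top of the lid's board near a corner, where to press it, at x -88, y -50, z +24 mm in the lid's frame; fully home it is 66 mm above the tub's origin, on the unpressed gasket 72 mm
- gasket2 (a joint): Quarter run of the rubber gasket at the tub's x -, y - corner: how far it is pressed down, m; 0 to 0.0015 at the start, 0.006 when level with the rim. Gives way under about 15 N and stays where it was pressed to
- lid_corner3 (a point): Point on top of the lid's board near a corner, where to press it, at x -88, y +50, z +24 mm in the lid's frame; fully home it is 66 mm above the tub's origin, on the unpressed gasket 72 mm
- gasket3 (a joint): Quarter run of the rubber gasket at the tub's x -, y + corner: how far it is pressed down, m; 0 to 0.0015 at the start, 0.006 when level with the rim. Gives way under about 15 N and stays where it was pressed to
- candle_A: Loose scented candle in a thin glass cup: upright cylinder 38 mm across, 32 mm high (the wick 5 mm more is not solid), about 0.11 kg, standing on the console. May be absent. Origin: centre of its underside; z up. Cracks if a finger grips it with much more than 40 N
- candle_B: Loose scented candle in a thin glass cup: upright cylinder 38 mm across, 32 mm high (the wick 5 mm more is not solid), about 0.11 kg, standing on the console. May be absent. Origin: centre of its underside; z up. Cracks if a finger grips it with much more than 40 N
- candle_C: Loose scented candle in a thin glass cup: upright cylinder 38 mm across, 32 mm high (the wick 5 mm more is not solid), about 0.11 kg, standing on the console. May be absent. Origin: centre of its underside; z up. Cracks if a finger grips it with much more than 40 N
- candle_D: Loose scented candle in a thin glass cup: upright cylinder 38 mm across, 32 mm high (the wick 5 mm more is not solid), about 0.11 kg, standing on the console. May be absent. Origin: centre of its underside; z up. Cracks if a finger grips it with much more than 40 N
- wood_box: Bystander: loose wooden box 90 x 130 x 50 mm, origin under its centre. Leave alone
- pineapple_jar: Bystander: loose dark metal pineapple-shaped jar, 76 mm across, 135 mm high, origin under its centre. Leave alone
Mind the look-alikes: they are no part of the job. Leave any purple or turquoise look-alike of the candle_A alone.

How it is judged:
On the way, in this order (a step that is already met when the one before it is completed fails the run):
1. every candle stands upright on the tub's floor, let go, with the lid still off (x of candle_A in the frame of tub between -0.083 and 0.083 m and y of candle_A in the frame of tub between -0.041 and 0.041 m and z of each of candle_A, candle_B, candle_C, candle_D in the frame of tub below 0.014 m and angle between each of candle_A, candle_B, candle_C, candle_D's own z axis and vertical below 0.15 rad and x of candle_B in the frame of tub between -0.083 and 0.083 m and y of candle_B in the frame of tub between -0.041 and 0.041 m and x of candle_C in the frame of tub between -0.083 and 0.083 m and y of candle_C in the frame of tub between -0.041 and 0.041 m and x of candle_D in the frame of tub between -0.083 and 0.083 m and y of candle_D in the frame of tub between -0.041 and 0.041 m and contact force between the fingers and candle_A below 0.5 N and contact force between the fingers and candle_B below 0.5 N and contact force between the fingers and candle_C below 0.5 N and contact force between the fingers and candle_D below 0.5 N and horizontal distance between lid and tub above 0.1 m), for 0.2 s.
2. the lid lies on the tub's gasket, its plug in the mouth (horizontal distance between lid and tub below 0.009 m and angle between the x axis of lid and the x axis of tub, either way round below 0.12 rad and z of each of lid_corner0, lid_corner1, lid_corner2, lid_corner3 in the frame of tub below 0.0765 m), for 0.2 s.
At the end, for the whole second after the job is handed in: All candles present stand upright (within 0.15 rad) on the floor inside the tub, and the lid is on it, released and at rest, with all four corner points within 2 mm of fully home (less than 68 mm above the tub's underside) (x of candle_A in the frame of tub between -0.083 and 0.083 m and y of candle_A in the frame of tub between -0.041 and 0.041 m and z of each of candle_A, candle_B, candle_C, candle_D in the frame of tub below 0.014 m and angle between each of candle_A, candle_B, candle_C, candle_D's own z axis and vertical below 0.15 rad and x of candle_B in the frame of tub between -0.083 and 0.083 m and y of candle_B in the frame of tub between -0.041 and 0.041 m and x of candle_C in the frame of tub between -0.083 and 0.083 m and y of candle_C in the frame of tub between -0.041 and 0.041 m and x of candle_D in the frame of tub between -0.083 and 0.083 m and y of candle_D in the frame of tub between -0.041 and 0.041 m and horizontal distance between lid and tub below 0.009 m and angle between the x axis of lid and the x axis of tub, either way round below 0.12 rad and z of each of lid_corner0, lid_corner1, lid_corner2, lid_corner3 in the frame of tub below 0.068 m and contact force between the fingers and lid below 0.5 N and linear speed of lid below 0.02 m/s); the robot touches nothing.
It fails at once if a candle is squeezed by the two fingers with more than 110 N together (40 N each with a margin for the closing) (contact force between the fingers and candle_A above 110 N or contact force between the fingers and candle_B above 110 N or contact force between the fingers and candle_C above 110 N or contact force between the fingers and candle_D above 110 N).
It fails at once if a candle is let fall into the tub from more than 20 mm above its floor ((horizontal distance between candle_A and tub below 0.1 m and z of candle_A in the frame of tub above 0.03 m and contact force between the fingers and candle_A below 0.01 N) or (horizontal distance between candle_B and tub below 0.1 m and z of candle_B in the frame of tub above 0.03 m and contact force between the fingers and candle_B below 0.01 N) or (horizontal distance between candle_C and tub below 0.1 m and z of candle_C in the frame of tub above 0.03 m and contact force between the fingers and candle_C below 0.01 N) or (horizontal distance between candle_D and tub below 0.1 m and z of candle_D in the frame of tub above 0.03 m and contact force between the fingers and candle_D below 0.01 N)).
It fails at once if the lid is pressed on the tub with more than 60 N (the peak, 40 N with a margin for the stop) (contact force between lid and tub above 60 N).
It fails at once if the wooden box or the pineapple jar is moved by more than 30 mm (distance of any of wood_box, pineapple_jar from where it was at the start of the episode above 0.03 m).
Of candle_A, candle_B, candle_C, candle_D only 2 to 4 are there at a start; the rules pass over those that are not, and their reading is None.
At some moment in a run one of candle_A, candle_B, candle_C, candle_D may be knocked a few centimetres aside while the robot is not near it.
It also fails if it takes over 210 s, if anything falls off the work surface, if the arm or the gripper's body presses on something with over 40 N, if the wrist force passes 120 N, or if a joint passes its speed limit or range.

## Working session

There is one attempt and no reset: what is moved stays moved. The work goes in short steps, Python scripts to look and compute and a shell command to move; the robot and the scene stay as the last step left them, time stands still between calls to the robot, and variables do not carry over. Pictures are saved under pics/ and viewed, at most 14 in all, crops included, and the job is handed in when it is done.

```bash
mkdir -p pics; ls
cat > h.py <<'E'
from workcell import *
import numpy as np, cv2
def save(c,name,crop=None,scale=1):
    f=c["frame"][:,:,::-1]
    if crop: x0,y0,x1,y1=crop; f=f[y0:y1,x0:x1]
    cv2.imwrite(name,cv2.resize(f,None,fx=scale,fy=scale,interpolation=cv2.INTER_CUBIC))
def ray(c,u,v):
    xd,yd=(u-c["cx"])/c["fx"],(v-c["cy"])/c["fy"]; x,y=xd,yd
    for _ in range(30):
        s=1+c["k1"]*(x*x+y*y); x,y=xd/s,yd/s
    E=np.array(c["extrinsics"]); R,t=E[:3,:3],E[:3,3]
    return -R.T@t, R.T@np.array([x,y,1.])
def on(c,u,v,z):
    o,d=ray(c,u,v); return (o+d*(z-o[2])/d[2])
E
python3 - <<'E'
from h import *
o=get_obs(); print({k:np.round(v,3) for k,v in o.items()})
for n in("top","scene"):
    c=camera(n); save(c,f"pics/{n}0.png",scale=1.5); print(n,c["fx"],c["k1"],np.round(c["extrinsics"],3).tolist())
E
```

```text
pics
{'clock': np.float64(0.0), 'joint_pos': array([ 1.238,  0.333, -0.065,  1.461,  0.022,  1.35 , -0.088]), 'joint_velocities': array([ 0.   ,  0.001, -0.   ,  0.001,  0.001, -0.001, -0.001]), 'tau': array([ 0.0000e+00, -6.2544e+01,  4.9000e-02, -3.9161e+01,  1.6000e-02,
        1.0000e-02, -0.0000e+00]), 'position': array([ 0.19 , -0.595,  0.242]), 'ee_rot': array([ 0.988,  0.154, -0.   , -0.001]), 'ft_force': array([-0.282,  0.3  ,  0.497]), 'torque': array([-0.004,  0.027,  0.003]), 'grasp_force': np.float64(0.0), 'grip_width': np.float64(0.999)}
top 458.44091424710405 -0.01602125498887886 [[0.008, -1.0, -0.006, -0.009], [-0.986, -0.007, -0.168, 0.56], [0.168, 0.007, -0.986, 0.937], [0.0, 0.0, 0.0, 1.0]]
scene 449.7838100765688 -0.09699143152838532 [[0.019, 1.0, 0.019, -0.009], [0.669, 0.001, -0.743, -0.314], [-0.743, 0.027, -0.669, 1.509], [0.0, 0.0, 0.0, 1.0]]
```

View pics/top0.png

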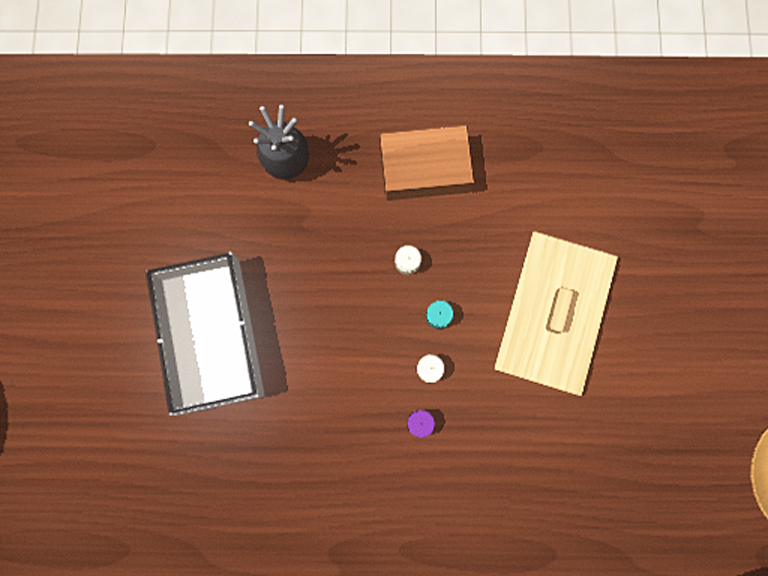

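View pics/scene0.png

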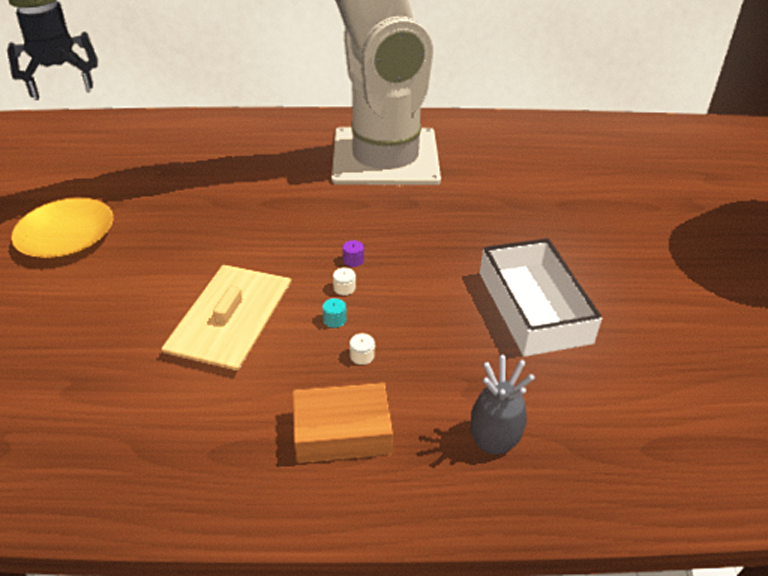

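The candidates in top0 (1.5x pixels) are white cups at (408,260) and (431,368), which match the candle description. The turquoise cup (440,314) and purple cup (421,423) are look-alikes to leave alone. The tub is around (205,333), the lid (557,313), the box (427,160) and the jar (283,150). Next I'll measure and check one close crop.

```bash
cat >> h.py <<'E'
def candles(c,lo=300,hi=6000,z=0.032,box=None):
    """white blobs of candle tops -> list of (pixel, xy)"""
    hsv=cv2.cvtColor(c["frame"],cv2.COLOR_RGB2HSV); m=cv2.inRange(hsv,(0,0,130),(179,75,255))
    if box: k=np.zeros_like(m); x0,y0,x1,y1=box; k[y0:y1,x0:x1]=255; m&=k
    out=[]
    for k in cv2.findContours(m,cv2.RETR_EXTERNAL,cv2.CHAIN_APPROX_NONE)[0]:
        a=cv2.contourArea(k)
        if lo<a<hi:
            (u,v),r=cv2.minEnclosingCircle(k); out.append((np.round([u,v,r,a],1).tolist(),np.round(on(c,u,v,z),4).tolist()))
    return out
def rect(c,m,z):
    """largest contour's min-area rectangle on plane z: centre, long/short size, yaw of the long axis"""
    k=max(cv2.findContours(m,cv2.RETR_EXTERNAL,cv2.CHAIN_APPROX_NONE)[0],key=cv2.contourArea)
    p=np.array([on(c,u,v,z)[:2] for u,v in cv2.convexHull(k)[:,0,:]],np.float32)
    b=cv2.boxPoints(cv2.minAreaRect(p)); e=[b[1]-b[0],b[2]-b[1]]; e.sort(key=np.linalg.norm)
    return np.round(b.mean(0),4),np.round([np.linalg.norm(e[1]),np.linalg.norm(e[0])],4),round(float(np.arctan2(e[1][1],e[1][0])%np.pi),4)
E
python3 - <<'E'
from h import *
c=camera("top"); hsv=cv2.cvtColor(c["frame"],cv2.COLOR_RGB2HSV)
for x in candles(c,box=(240,150,320,300)): print("candle",x)
lid=cv2.inRange(hsv,(15,40,120),(35,160,255)); lid[:,:320]=0; lid[:,430:]=0
print("lid",rect(c,lid,0.024))
g=cv2.inRange(hsv,(0,0,0),(179,120,70)); 
t=cv2.inRange(hsv,(0,0,0),(179,90,255)); t[:,:90]=0; t[:,185:]=0; t[:150]=0; t[290:]=0
t=cv2.morphologyEx(t,cv2.MORPH_OPEN,np.ones((3,3))); print("tub",rect(c,t,0.06))
f=c["frame"][:,:,::-1]; a=cv2.resize(f[140:300,240:320],None,fx=3,fy=3); b=cv2.resize(f[155:285,90:190],None,fx=3.6,fy=3.7)[:480]; tm=cv2.cvtColor(cv2.resize(t[155:285,90:190],None,fx=1.8,fy=1.8),cv2.COLOR_GRAY2BGR)
h=480; im=np.zeros((h,240+360+180,3),np.uint8); im[:a.shape[0],:240]=a; im[:b.shape[0],240:600]=b; im[:tm.shape[0],600:]=tm; cv2.imwrite("pics/crop1.png",im)
E
```

```text
lid (array([ 0.5319, -0.2612], dtype=float32), array([0.2146, 0.1302], dtype=float32), 2.8469)
tub (array([0.4975, 0.2261], dtype=float32), array([0.2118, 0.1665], dtype=float32), 0.2186)
```

View pics/crop1.png

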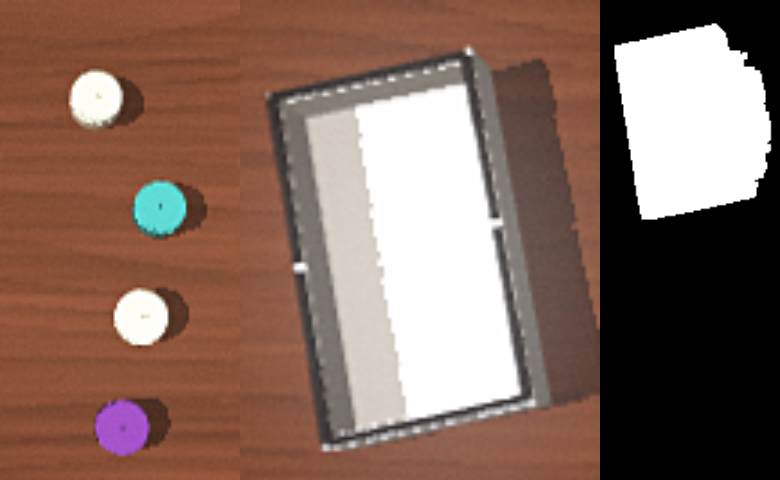

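The crop confirms it: the two white cups are at full-frame (272,173) and (287,246), with the turquoise and purple ones between and below them. The tub's black gasket ring is cleanly visible, so I'll use it for the tub pose.

```bash
cat >> h.py <<'E'
def tubpose(c,z=0.061,win=(90,155,190,285)):
    hsv=cv2.cvtColor(c["frame"],cv2.COLOR_RGB2HSV); g=cv2.inRange(hsv,(0,0,0),(179,110,85)); k=np.zeros_like(g)
    x0,y0,x1,y1=win; k[y0:y1,x0:x1]=255; g&=k
    g=cv2.morphologyEx(g,cv2.MORPH_CLOSE,np.ones((7,7)))
    return rect(c,g,z),g
E
python3 - <<'E'
from h import *
c=camera("top")
for x in candles(c,100,500,box=(240,150,320,300)): print("candle",x)
r,g=tubpose(c); print(r, cv2.boundingRect(g)); 
f=c["frame"].copy(); f[g>0]=[255,0,0]; c["frame"]=f; save(c,"pics/g.png",(80,145,200,295),4)
s=camera("scene")
for x in candles(s,100,600,box=(200,140,270,260)): print("scene candle",x)
E
```

```text
candle ([286.5, 245.2, 9.2, 239.0], [0.4482, -0.0763, 0.032])
candle ([271.6, 172.8, 9.5, 233.5], [0.6061, -0.0442, 0.032])
(array([0.5005, 0.2257], dtype=float32), array([0.2041, 0.1667], dtype=float32), 0.224) (98, 169, 92, 106)
scene candle ([240.8, 232.2, 10.2, 237.5], [0.623, -0.0462, 0.032])
scene candle ([229.3, 187.2, 9.0, 192.5], [0.4659, -0.0772, 0.032])
```

View pics/g.png

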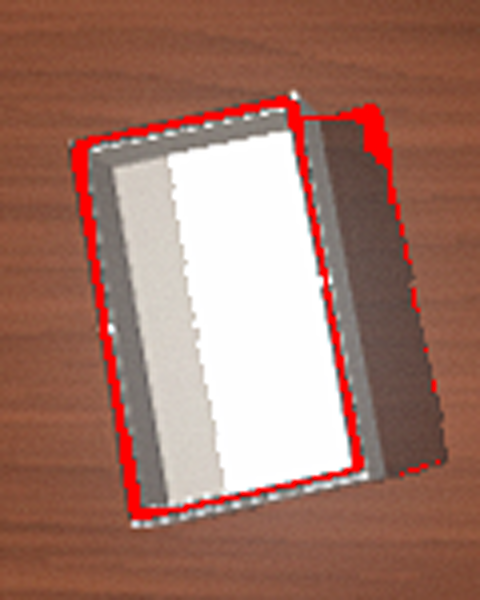

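The mask caught the tub's shadow on the right as well as the gasket. The ring's corners in the crop are (72,140), (298,96), (362,468) and (133,520). I'll tighten the saturation limit and plan the first pick.

```bash
sed -i 's/(179,110,85)/(179,60,85)/' h.py
python3 - <<'E'
from h import *
c=camera("top"); r,g=tubpose(c); print(r)
p=np.array([on(c,80+u/4,145+v/4,0.061)[:2] for u,v in[(72,140),(298,96),(362,468),(133,520)]]);print(p.round(4).tolist(),p.mean(0), np.linalg.norm(np.diff(p,axis=0),axis=1))
w=camera("wrist"); E=np.array(w["extrinsics"]); print(w["fx"],w["k1"],"cam pos",(-E[:3,:3].T@E[:3,3]).round(3),E[:3,:3].round(2).tolist(), get_obs()["position"])
from scipy.spatial.transform import Rotation as R
print(R.from_quat(get_obs()["ee_rot"]).as_matrix().round(3).tolist())
E
```

```text
(array([0.4954, 0.2469], dtype=float32), array([0.2039, 0.1228], dtype=float32), 0.2218)
[[0.5817, 0.3272], [0.6065, 0.2072], [0.41, 0.1654], [0.3824, 0.2827]] [0.49517443 0.24561346] [0.12248256 0.20087463 0.12050988]
332.41030841160637 -0.04189330616483662 cam pos [ 0.262 -0.572  0.374] [[0.3, -0.95, 0.0], [-0.91, -0.29, 0.29], [-0.28, -0.09, -0.96]] [ 0.1905255  -0.59517634  0.24215962]
[[0.952, 0.305, -0.0], [0.305, -0.952, 0.0], [-0.0, -0.0, -1.0]]
```

Tub: centre (0.4955, 0.246), yaw about 0.215. Lid: (0.532, -0.261), yaw -0.295, so it needs a turn of +0.51. First I'll move above the near candle with the closing line along the tub's short axis.

```bash
python3 -m inch '[{"slide":[0.03,0.035,0],"yaw":-0.02},{"slide":[0.05,0.07,0],"yaw":-0.05},{"slide":[0.258,0.519,-0.05],"yaw":-0.095},{"slide":[0.258,0.519,-0.05],"yaw":-0.095},{"slide":[0.258,0.519,-0.05],"yaw":-0.095},{"slide":[0.258,0.519,-0.05],"yaw":-0.095},{"slide":[0.258,0.519,-0.05],"yaw":-0.095},{"slide":[0.258,0.519,-0.05],"yaw":-0.095},{"slide":[0.258,0.519,-0.05],"yaw":-0.095},{"slide":[0.258,0.519,-0.05],"yaw":-0.095},{"slide":[0.258,0.519,-0.05],"yaw":-0.095},{"slide":[0.258,0.519,-0.05],"yaw":-0.095},{"slide":[0.258,0.519,-0.05],"yaw":-0.095},{"slide":[0.258,0.519,-0.05],"yaw":-0.095},{"slide":[0.258,0.519,-0.05],"yaw":-0.095},{"slide":[0.258,0.519,-0.05],"yaw":-0.095},{"slide":[0.258,0.519,-0.05],"yaw":-0.095},{"slide":[0.258,0.519,-0.05],"yaw":-0.095}]' 0 25
python3 - <<'E'
from h import *
o=get_obs(); print(o["clock"],o["position"].round(4),o["ee_rot"].round(3),o["joint_pos"].round(2))
w=camera("wrist"); save(w,"pics/w1.png")
for x in candles(w,600,20000): print(x)
t=camera("top"); print(candles(t,100,500,box=(240,150,320,300)))
E
```

```text
clock: 1.85
position: [0.4482, -0.0775, 0.1923]
ee_rot: [0.994, 0.106, -0.0, 0.0]
ft_force: [0.4, -0.2, -0.4]
grip_width: 1.001
grasp_force: 0.0
1.85 [ 0.4482 -0.0775  0.1923] [ 0.994  0.106 -0.     0.   ] [ 0.65  0.03 -0.58  1.93  0.02  1.19 -1.29]
([258.1, 175.1, 22.5, 1419.0], [0.4527, -0.0774, 0.032])
[]
```

View pics/w1.png

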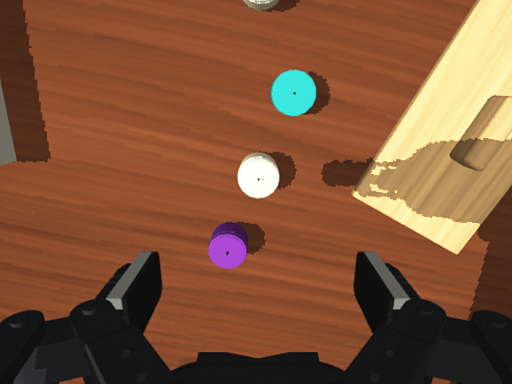

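w1 shows the near white candle centred at (258,176), with turquoise (294,93) and purple (228,250) clear of the finger path. I'll descend and grip.

```bash
python3 -m inch '[{"slide":[0.002,0.0005,-0.04],"yaw":0},{"slide":[0.002,0.0005,-0.08],"yaw":0},{"slide":[0.002,0.0005,-0.12],"yaw":0},{"slide":[0.002,0.0005,-0.15],"yaw":0},{"slide":[0.002,0.0005,-0.165],"yaw":0},{"slide":[0.002,0.0005,-0.174],"yaw":0},{"slide":[0.002,0.0005,-0.176],"yaw":0},{"slide":[0.002,0.0005,-0.176],"yaw":0}]' 0 25
python3 -m inch '[{"slide":[0,0,0],"yaw":0},{"slide":[0,0,0],"yaw":0},{"slide":[0,0,0],"yaw":0},{"slide":[0,0,0],"yaw":0},{"slide":[0,0,0],"yaw":0},{"slide":[0,0,0],"yaw":0},{"slide":[0,0,0],"yaw":0},{"slide":[0,0,0],"yaw":0}]' 255 22
```

```text
clock: 2.62
position: [0.4507, -0.0762, 0.0166]
ee_rot: [0.994, 0.107, 0.0, 0.0]
ft_force: [0.7, 0.4, 0.9]
grip_width: 1.003
grasp_force: 0.0
clock: 3.28
position: [0.4511, -0.076, 0.0172]
ee_rot: [0.994, 0.107, 0.001, 0.0]
ft_force: [-1.5, 0.0, 7.7]
grip_width: 0.434
grasp_force: 21.3
```

```bash
python3 -m inch '[{"slide":[0,0,0.02],"yaw":0},{"slide":[0,0,0.06],"yaw":0},{"slide":[0,0,0.1],"yaw":0},{"slide":[0,0.03,0.11],"yaw":0},{"slide":[0,0.07,0.11],"yaw":0},{"slide":[0.001,0.11,0.11],"yaw":0},{"slide":[0.001,0.15,0.11],"yaw":0},{"slide":[0.001,0.19,0.11],"yaw":0},{"slide":[0.001,0.23,0.11],"yaw":0},{"slide":[0.001,0.27,0.11],"yaw":0},{"slide":[0.001,0.3,0.11],"yaw":0},{"slide":[0.001,0.313,0.11],"yaw":0},{"slide":[0.001,0.313,0.11],"yaw":0},{"slide":[0.001,0.313,0.11],"yaw":0}]'
python3 - <<'E'
from h import *
w=camera("wrist"); save(w,"pics/w2.png")
E
```

```text
clock: 4.45
position: [0.4512, 0.2376, 0.1262]
ee_rot: [0.994, 0.108, -0.0, 0.0]
ft_force: [0.7, -0.5, -0.4]
grip_width: 0.435
grasp_force: 22.9
```

View pics/w2.png

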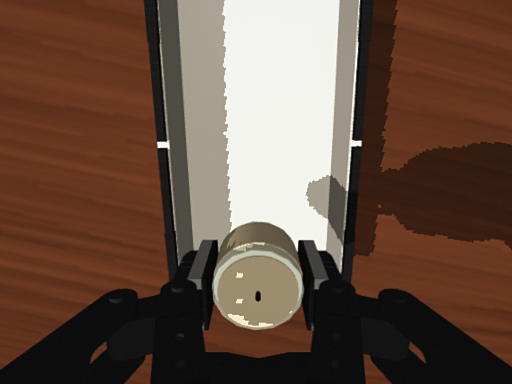

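w2 shows the candle held upright at (258,285), centred between the tub walls. The gasket mid-gaps are at (163,145) and (356,144). I'll lower it slowly and release partway.

```bash
python3 - <<'E'
from h import *
w=camera("wrist"); a=on(w,163,145,.059); b=on(w,356,144,.059); print(a,b,(a+b)/2,get_obs()["position"])
E
python3 -m inch '[{"slide":[0,0,-0.03],"yaw":0},{"slide":[0,0,-0.06],"yaw":0},{"slide":[0,0,-0.08],"yaw":0},{"slide":[0,0,-0.09],"yaw":0},{"slide":[0,0,-0.096],"yaw":0},{"slide":[0,0,-0.099],"yaw":0},{"slide":[0,0,-0.101],"yaw":0},{"slide":[0,0,-0.101],"yaw":0},{"slide":[0,0,-0.101],"yaw":0}]'
```

```text
[0.48400978 0.30144402 0.059     ] [0.50922103 0.18843243 0.059     ] [0.4966154  0.24493822 0.059     ] [0.45177085 0.23585521 0.12618353]
clock: 5.3
position: [0.4522, 0.2374, 0.0262]
ee_rot: [0.994, 0.107, 0.001, -0.0]
ft_force: [0.3, -0.6, -0.6]
grip_width: 0.437
grasp_force: 22.9
```

```bash
python3 -m inch '[{"slide":[0,0,-0.001],"yaw":0},{"slide":[0,0,-0.0015],"yaw":0},{"slide":[0,0,-0.0015],"yaw":0}]'
python3 -m inch '[{"slide":[0,0,0],"yaw":0},{"slide":[0,0,0],"yaw":0},{"slide":[0,0,0.001],"yaw":0},{"slide":[0,0,0.001],"yaw":0},{"slide":[0,0,0.02],"yaw":0},{"slide":[0,0,0.06],"yaw":0},{"slide":[0,0,0.1],"yaw":0},{"slide":[0,0,0.14],"yaw":0},{"slide":[0,0,0.14],"yaw":0}]' 80
python3 - <<'E'
from h import *
w=camera("wrist"); save(w,"pics/w3.png")
t=camera("top"); print(candles(t,100,500,box=(240,150,320,300)))
E
```

```text
clock: 5.55
position: [0.4519, 0.2374, 0.0243]
ee_rot: [0.994, 0.107, 0.0, 0.0]
ft_force: [0.6, -0.6, 1.6]
grip_width: 0.434
grasp_force: 23.2
clock: 6.3
position: [0.4543, 0.2396, 0.1711]
ee_rot: [0.994, 0.107, 0.005, -0.001]
ft_force: [0.2, 0.9, -0.3]
grip_width: 0.688
grasp_force: 0.0
[([271.6, 172.8, 9.5, 233.5], [0.6061, -0.0442, 0.032])]
```

View pics/w3.png

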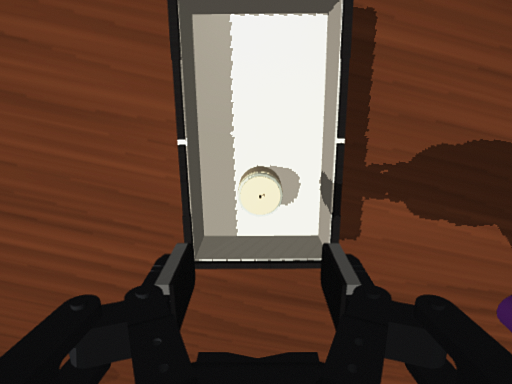

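w3: first candle is upright in the tub at (260,190) and released. The other one has not moved. On to it.

```bash
python3 -m inch '[{"slide":[0.015,-0.03,0],"yaw":0},{"slide":[0.156,-0.281,0],"yaw":0},{"slide":[0.156,-0.281,0],"yaw":0},{"slide":[0.156,-0.281,0],"yaw":0},{"slide":[0.156,-0.281,0],"yaw":0},{"slide":[0.156,-0.281,0],"yaw":0},{"slide":[0.156,-0.281,0],"yaw":0},{"slide":[0.156,-0.281,0],"yaw":0},{"slide":[0.156,-0.281,0],"yaw":0},{"slide":[0.156,-0.281,0],"yaw":0},{"slide":[0.156,-0.281,0],"yaw":0},{"slide":[0.156,-0.281,0],"yaw":0}]' 0
python3 - <<'E'
from h import *
print(get_obs()["position"],candles(camera("wrist"),600,20000))
E
```

```text
clock: 7.4
position: [0.6069, -0.0422, 0.163]
ee_rot: [0.994, 0.108, -0.001, -0.0]
ft_force: [1.0, 0.1, -0.5]
grip_width: 1.001
grasp_force: 0.0
[ 0.60686908 -0.04221035  0.16302414] [([382.7, 279.9, 32.5, 616.5], [0.5473, -0.1713, 0.032]), ([132.0, 280.0, 32.8, 618.0], [0.4984, 0.0502, 0.032]), ([459.5, 277.4, 51.7, 4175.5], [0.5642, -0.2402, 0.032]), ([0.0, 255.5, 65.5, 1800.5], [0.4957, 0.171, 0.032]), ([262.0, 181.6, 25.1, 1774.0], [0.6134, -0.0445, 0.032])]
```

```bash
python3 -m inch '[{"slide":[0.003,-0.001,-0.04],"yaw":0},{"slide":[0.003,-0.001,-0.08],"yaw":0},{"slide":[0.003,-0.001,-0.11],"yaw":0},{"slide":[0.003,-0.001,-0.13],"yaw":0},{"slide":[0.003,-0.001,-0.14],"yaw":0},{"slide":[0.003,-0.001,-0.1455],"yaw":0},{"slide":[0.003,-0.001,-0.1455],"yaw":0}]' 0 22
python3 -m inch '[{"slide":[0,0,0],"yaw":0},{"slide":[0,0,0],"yaw":0},{"slide":[0,0,0],"yaw":0},{"slide":[0,0,0],"yaw":0},{"slide":[0,0,0],"yaw":0},{"slide":[0,0,0],"yaw":0},{"slide":[0,0,0],"yaw":0},{"slide":[0,0,0],"yaw":0}]' 255 22
```

```text
clock: 8.03
position: [0.6104, -0.0441, 0.0182]
ee_rot: [0.994, 0.108, -0.0, -0.0]
ft_force: [0.5, 0.6, 0.6]
grip_width: 1.002
grasp_force: 0.0
clock: 8.7
position: [0.6112, -0.0449, 0.0194]
ee_rot: [0.994, 0.107, 0.001, 0.0]
ft_force: [-1.1, 0.2, 6.4]
grip_width: 0.44
grasp_force: 21.5
```

```bash
python3 -m inch '[{"slide":[0,0,0.02],"yaw":0},{"slide":[0,0,0.06],"yaw":0},{"slide":[0,0,0.1],"yaw":0},{"slide":[-0.005,0.03,0.11],"yaw":0},{"slide":[-0.015,0.07,0.11],"yaw":0},{"slide":[-0.025,0.108,0.11],"yaw":0},{"slide":[-0.035,0.146,0.11],"yaw":0},{"slide":[-0.045,0.184,0.11],"yaw":0},{"slide":[-0.055,0.222,0.11],"yaw":0},{"slide":[-0.065,0.26,0.11],"yaw":0},{"slide":[-0.0705,0.29,0.11],"yaw":0},{"slide":[-0.0705,0.3,0.11],"yaw":0},{"slide":[-0.0705,0.3,0.11],"yaw":0},{"slide":[-0.0705,0.3,0.08],"yaw":0},{"slide":[-0.0705,0.3,0.05],"yaw":0},{"slide":[-0.0705,0.3,0.025],"yaw":0},{"slide":[-0.0705,0.3,0.015],"yaw":0},{"slide":[-0.0705,0.3,0.011],"yaw":0},{"slide":[-0.0705,0.3,0.01],"yaw":0},{"slide":[-0.0705,0.3,0.01],"yaw":0}]'
```

```text
clock: 10.37
position: [0.5409, 0.2552, 0.0295]
ee_rot: [0.994, 0.107, 0.001, -0.0]
ft_force: [0.0, 0.1, -0.7]
grip_width: 0.433
grasp_force: 22.8
```

```bash
python3 -m inch '[{"slide":[0,0,-0.0015],"yaw":0},{"slide":[0,0,-0.003],"yaw":0},{"slide":[0,0,-0.003],"yaw":0}]'
python3 -m inch '[{"slide":[0,0,0],"yaw":0},{"slide":[0,0,0],"yaw":0},{"slide":[0,0,0.001],"yaw":0},{"slide":[0,0,0.001],"yaw":0},{"slide":[0,0,0.02],"yaw":0},{"slide":[0,0,0.06],"yaw":0},{"slide":[0,0,0.1],"yaw":0},{"slide":[-0.03,0,0.14],"yaw":0},{"slide":[-0.05,-0.01,0.14],"yaw":0},{"slide":[-0.05,-0.01,0.14],"yaw":0}]' 80
python3 - <<'E'
from h import *
w=camera("wrist"); save(w,"pics/w4.png"); print(get_obs()["position"])
E
```

```text
clock: 10.62
position: [0.5409, 0.2555, 0.0265]
ee_rot: [0.994, 0.107, 0.001, -0.0]
ft_force: [0.7, -0.5, 3.1]
grip_width: 0.437
grasp_force: 23.1
clock: 11.45
position: [0.4876, 0.246, 0.1682]
ee_rot: [0.994, 0.108, 0.002, 0.0]
ft_force: [-0.2, 0.2, -1.2]
grip_width: 0.687
grasp_force: 0.0
[0.48914381 0.24524572 0.16689273]
```

View pics/w4.png

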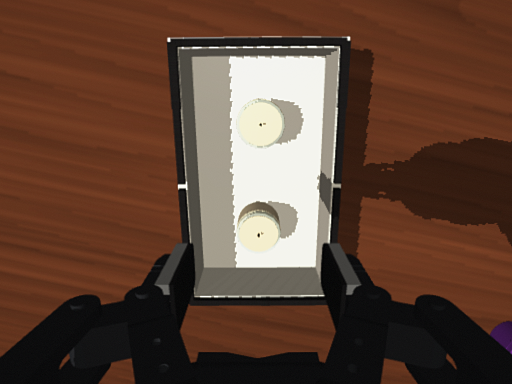

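w4: both candles stand upright inside the tub at (260,123) and (259,232). Now for the lid: I'll move above its handle and turn by -0.51.

```bash
python3 - <<'E'
from h import *
w=camera("wrist"); a=on(w,182,186,.059); b=on(w,337,186,.059); print((a+b)/2, np.arctan2(*(b-a)[:2])*-1+np.pi)
E
python3 -m inch '[{"slide":[0.0,-0.03,0.02],"yaw":-0.02},{"slide":[0.042,-0.507,0.02],"yaw":-0.51},{"slide":[0.042,-0.507,0.02],"yaw":-0.51},{"slide":[0.042,-0.507,0.02],"yaw":-0.51},{"slide":[0.042,-0.507,0.02],"yaw":-0.51},{"slide":[0.042,-0.507,0.02],"yaw":-0.51},{"slide":[0.042,-0.507,0.02],"yaw":-0.51},{"slide":[0.042,-0.507,0.02],"yaw":-0.51},{"slide":[0.042,-0.507,0.02],"yaw":-0.51},{"slide":[0.042,-0.507,0.02],"yaw":-0.51},{"slide":[0.042,-0.507,0.02],"yaw":-0.51},{"slide":[0.042,-0.507,0.02],"yaw":-0.51},{"slide":[0.042,-0.507,0.02],"yaw":-0.51},{"slide":[0.042,-0.507,0.02],"yaw":-0.51},{"slide":[0.042,-0.507,0.02],"yaw":-0.51},{"slide":[0.042,-0.507,0.02],"yaw":-0.51},{"slide":[0.042,-0.507,0.02],"yaw":-0.51},{"slide":[0.042,-0.507,0.02],"yaw":-0.51}]' 60
python3 - <<'E'
from h import *
w=camera("wrist"); save(w,"pics/w5.png"); print(get_obs()["position"])
t=camera("top"); print(candles(t,60,600,box=(240,150,320,300)))
E
```

```text
[0.49831665 0.24544033 0.059     ] 0.21505958371662848
clock: 13.05
position: [0.5325, -0.2604, 0.1853]
ee_rot: [0.989, -0.146, -0.0, -0.0]
ft_force: [0.5, 0.0, -0.1]
grip_width: 0.766
grasp_force: 0.0
[ 0.53236164 -0.26062626  0.18537479]
[]
```

View pics/w5.png

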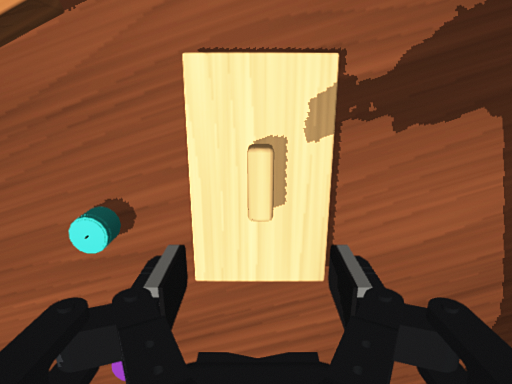

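w5: the lid is square to the gripper, corners (183,53), (339,52), (326,281), (196,281), with the handle at (260,183).

```bash
python3 - <<'E'
from h import *
w=camera("wrist"); p=np.array([on(w,u,v,.024)[:2] for u,v in[(183,53),(339,52),(326,281),(196,281)]])
x=(p[0]+p[1]-p[2]-p[3])/2; print(p.mean(0),np.linalg.norm(x),np.arctan2(x[1],x[0]))
o=get_obs(); print(o["position"], 2*np.arctan2(o["ee_rot"][1],o["ee_rot"][0]))
E
python3 -m inch '[{"slide":[0,0,-0.04],"yaw":0},{"slide":[0,0,-0.08],"yaw":0},{"slide":[0,0,-0.1],"yaw":0},{"slide":[0,0,-0.1],"yaw":0}]'
```

```text
[ 0.53276864 -0.264018  ] 0.21300621773161063 -0.29077830790984815
[ 0.5322497  -0.26108376  0.18549661] -0.2941111403094781
clock: 13.53
position: [0.5292, -0.2604, 0.0805]
ee_rot: [0.989, -0.147, -0.004, -0.001]
ft_force: [-0.8, 0.5, 0.4]
grip_width: 0.765
grasp_force: 0.0
```

```bash
python3 -m inch '[{"slide":[0,-0.002,-0.02],"yaw":0.003},{"slide":[0,-0.002,-0.035],"yaw":0.003},{"slide":[0,-0.002,-0.041],"yaw":0.003},{"slide":[0,-0.002,-0.043],"yaw":0.003},{"slide":[0,-0.002,-0.043],"yaw":0.003}]'
python3 -m inch '[{"slide":[0,0,0],"yaw":0},{"slide":[0,0,0],"yaw":0},{"slide":[0,0,0],"yaw":0},{"slide":[0,0,0],"yaw":0},{"slide":[0,0,0],"yaw":0},{"slide":[0,0,0],"yaw":0},{"slide":[0,0,0],"yaw":0},{"slide":[0,0,0],"yaw":0}]' 255 80
```

```text
clock: 13.95
position: [0.5326, -0.2638, 0.0434]
ee_rot: [0.989, -0.145, 0.0, 0.0]
ft_force: [-0.6, 0.3, -0.0]
grip_width: 0.766
grasp_force: 0.0
clock: 14.62
position: [0.5327, -0.2638, 0.0435]
ee_rot: [0.989, -0.146, 0.001, 0.0]
ft_force: [-1.7, 0.7, 6.6]
grip_width: 0.238
grasp_force: 79.7
```

```bash
python3 -m inch '[{"slide":[0,0,0.01],"yaw":0},{"slide":[0,0,0.03],"yaw":0},{"slide":[0,0,0.06],"yaw":0},{"slide":[0,0,0.09],"yaw":0},{"slide":[-0.001,0.015,0.11],"yaw":0.03},{"slide":[-0.003,0.04,0.11],"yaw":0.07},{"slide":[-0.005,0.07,0.11],"yaw":0.12},{"slide":[-0.007,0.1,0.11],"yaw":0.17},{"slide":[-0.01,0.135,0.11],"yaw":0.22},{"slide":[-0.012,0.17,0.11],"yaw":0.27},{"slide":[-0.015,0.205,0.11],"yaw":0.32},{"slide":[-0.017,0.24,0.11],"yaw":0.37},{"slide":[-0.02,0.275,0.11],"yaw":0.42},{"slide":[-0.022,0.31,0.11],"yaw":0.46},{"slide":[-0.025,0.345,0.11],"yaw":0.5},{"slide":[-0.027,0.38,0.11],"yaw":0.51},{"slide":[-0.03,0.415,0.11],"yaw":0.51},{"slide":[-0.032,0.45,0.11],"yaw":0.51},{"slide":[-0.034,0.475,0.11],"yaw":0.51},{"slide":[-0.035,0.49,0.11],"yaw":0.51}]'
python3 -m inch '[{"slide":[-0.001,0.01,0],"yaw":0},{"slide":[-0.001,0.018,0],"yaw":0},{"slide":[-0.001,0.018,0],"yaw":0},{"slide":[-0.001,0.018,0],"yaw":0},{"slide":[-0.001,0.018,0],"yaw":0}]'
python3 - <<'E'
from h import *
w=camera("wrist"); save(w,"pics/w6.png"); t=camera("top"); save(t,"pics/t6.png",(60,110,220,310),3)
o=get_obs(); print(o["position"], 2*np.arctan2(o["ee_rot"][1],o["ee_rot"][0]))
z=o["position"][2]-.0435+.024
hsv=cv2.cvtColor(t["frame"],cv2.COLOR_RGB2HSV);l=cv2.inRange(hsv,(15,40,120),(35,160,255)); l[:,:60]=0;l[:,240:]=0; print(rect(t,l,z))
E
```

```text
clock: 16.28
position: [0.4956, 0.2299, 0.1528]
ee_rot: [0.994, 0.111, -0.0, -0.0]
ft_force: [-0.4, 0.4, -3.7]
grip_width: 0.237
grasp_force: 78.8
clock: 16.7
position: [0.4965, 0.2427, 0.1522]
ee_rot: [0.994, 0.108, -0.0, 0.0]
ft_force: [0.5, -0.6, -4.2]
grip_width: 0.235
grasp_force: 78.8
[0.49651613 0.24288156 0.15230641] 0.21591731134531042
(array([0.3865, 0.2563], dtype=float32), array([0.528 , 0.0919], dtype=float32), 0.5826)
```

View pics/w6.png

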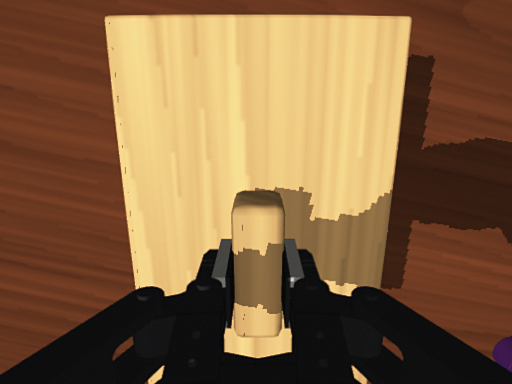

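w6: the lid is held level and square, far corners at (106,16) and (411,16), with the handle centred in the pads.

Run:
```python
from h import *
w=camera("wrist"); z=.1328; a=on(w,106,16,z)[:2]; b=on(w,411,16,z)[:2]; d=a-b; y=np.arctan2(d[1],d[0])-np.pi/2
print(np.linalg.norm(d),y,(a+b)/2-.107*np.array([np.cos(y),np.sin(y)]), get_obs()["position"])
```

```text
0.126849061771071 0.21624595670417213 [0.49625178 0.24230814] [0.49641168 0.243094   0.15232238]
```

View pics/t6.png

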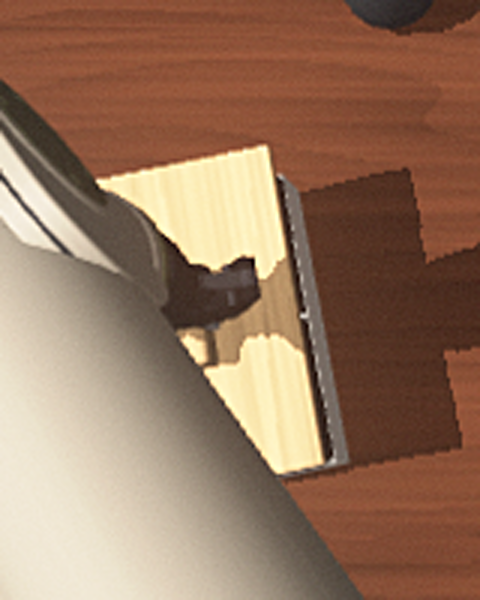

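Lid centre is about (0.4962, 0.2425), tub about (0.497, 0.2455). I'll shift by (0.0005, 0.003) and lower.

```bash
python3 -m inch '[{"slide":[0.0005,0.003,-0.01],"yaw":0},{"slide":[0.0005,0.003,-0.03],"yaw":0},{"slide":[0.0005,0.003,-0.043],"yaw":0},{"slide":[0.0005,0.003,-0.047],"yaw":0},{"slide":[0.0005,0.003,-0.049],"yaw":0},{"slide":[0.0005,0.003,-0.051],"yaw":0},{"slide":[0.0005,0.003,-0.053],"yaw":0},{"slide":[0.0005,0.003,-0.053],"yaw":0}]'
```

```text
clock: 17.52
position: [0.4968, 0.2474, 0.0995]
ee_rot: [0.994, 0.109, 0.0, -0.0]
ft_force: [-0.7, -0.1, -4.9]
grip_width: 0.237
grasp_force: 78.8
```

```bash
python3 -m inch '[{"slide":[0,0,-0.002],"yaw":0},{"slide":[0,0,-0.004],"yaw":0},{"slide":[0,0,-0.006],"yaw":0},{"slide":[0,0,-0.007],"yaw":0},{"slide":[0,0,-0.007],"yaw":0},{"slide":[0,0,-0.007],"yaw":0}]'
```

```text
clock: 18.02
position: [0.4965, 0.2472, 0.0923]
ee_rot: [0.994, 0.109, -0.0, 0.0]
ft_force: [0.7, -0.2, -4.7]
grip_width: 0.239
grasp_force: 78.8
```

```bash
python3 -m inch '[{"slide":[0,0,-0.001],"yaw":0},{"slide":[0,0,-0.0015],"yaw":0},{"slide":[0,0,-0.0015],"yaw":0}]'
```

```text
clock: 18.27
position: [0.4967, 0.2473, 0.0909]
ee_rot: [0.994, 0.109, 0.0, 0.0]
ft_force: [-0.1, -0.7, -3.3]
grip_width: 0.241
grasp_force: 78.9
```

Contact is starting. Release and rise.

```bash
python3 -m inch '[{"slide":[0,0,0],"yaw":0},{"slide":[0,0,0],"yaw":0},{"slide":[0,0,0],"yaw":0},{"slide":[0,0,0.001],"yaw":0},{"slide":[0,0,0.02],"yaw":0},{"slide":[0,0,0.05],"yaw":0},{"slide":[0,0,0.08],"yaw":0},{"slide":[0,0,0.1],"yaw":0},{"slide":[0,0,0.1],"yaw":0},{"slide":[0,0,0.1],"yaw":0}]' 100
python3 - <<'E'
from h import *
w=camera("wrist"); save(w,"pics/w7.png"); print(get_obs()["position"])
E
```

```text
clock: 19.1
position: [0.4972, 0.2476, 0.192]
ee_rot: [0.994, 0.109, 0.001, -0.0]
ft_force: [-0.7, 0.1, -1.1]
grip_width: 0.608
grasp_force: 0.0
[0.49659902 0.24711983 0.19075232]
```

View pics/w7.png

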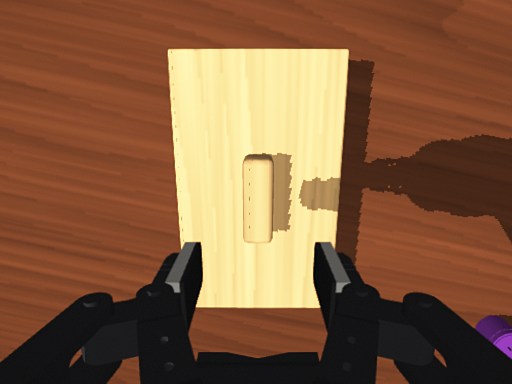

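w7: the lid is seated squarely, spanning (168,49) to (348,49) at the far edge, handle at (258,198). Next I'll close the fingers and press corner 0.

```bash
python3 -m inch '[{"slide":[0.02,0.02,0],"yaw":0},{"slide":[0.045,0.045,0],"yaw":0},{"slide":[0.075,0.068,0],"yaw":0},{"slide":[0.075,0.068,-0.03],"yaw":0},{"slide":[0.075,0.068,-0.06],"yaw":0},{"slide":[0.075,0.068,-0.085],"yaw":0},{"slide":[0.075,0.068,-0.095],"yaw":0},{"slide":[0.075,0.068,-0.098],"yaw":0},{"slide":[0.075,0.068,-0.098],"yaw":0},{"slide":[0.075,0.068,-0.098],"yaw":0}]' 255 30
python3 -m inch '[{"slide":[0,0,-0.002],"yaw":0},{"slide":[0,0,-0.004],"yaw":0},{"slide":[0,0,-0.006],"yaw":0},{"slide":[0,0,-0.008],"yaw":0},{"slide":[0,0,-0.009],"yaw":0},{"slide":[0,0,-0.009],"yaw":0}]'
```

```text
clock: 19.98
position: [0.5721, 0.3157, 0.0942]
ee_rot: [0.994, 0.109, 0.001, -0.0]
ft_force: [-0.2, 0.8, -0.1]
grip_width: -0.001
grasp_force: 0.0
clock: 20.48
position: [0.5715, 0.3151, 0.0836]
ee_rot: [0.994, 0.109, -0.0, 0.0]
ft_force: [-0.2, -0.0, -0.4]
grip_width: -0.002
grasp_force: 0.0
```

```bash
python3 -m inch '[{"slide":[0,0,-0.001],"yaw":0},{"slide":[0,0,-0.002],"yaw":0},{"slide":[0,0,-0.002],"yaw":0}]'; python3 -m inch '[{"slide":[0,0,-0.001],"yaw":0},{"slide":[0,0,-0.002],"yaw":0},{"slide":[0,0,-0.002],"yaw":0}]'
```

```text
clock: 20.73
position: [0.5716, 0.3153, 0.0819]
ee_rot: [0.994, 0.109, 0.0, 0.0]
ft_force: [0.2, 0.9, 0.2]
grip_width: 0.005
grasp_force: 0.2
clock: 20.98
position: [0.5717, 0.3154, 0.0814]
ee_rot: [0.994, 0.109, 0.0, 0.0]
ft_force: [-5.5, -3.0, 12.5]
grip_width: -0.001
grasp_force: 6.1
```

```bash
python3 -m inch '[{"slide":[0,0,-0.001],"yaw":0},{"slide":[0,0,-0.0015],"yaw":0},{"slide":[0,0,-0.0015],"yaw":0}]'; python3 -m inch '[{"slide":[0,0,-0.001],"yaw":0},{"slide":[0,0,-0.0015],"yaw":0},{"slide":[0,0,-0.0015],"yaw":0}]'
```

```text
clock: 21.23
position: [0.5718, 0.3155, 0.0803]
ee_rot: [0.994, 0.109, 0.001, 0.0]
ft_force: [-5.9, -3.8, 16.1]
grip_width: -0.002
grasp_force: 7.8
clock: 21.48
position: [0.5719, 0.3157, 0.079]
ee_rot: [0.994, 0.109, 0.001, -0.0]
ft_force: [-5.3, -4.0, 17.0]
grip_width: 0.002
grasp_force: 8.2
```

```bash
python3 -m inch '[{"slide":[0,0,-0.001],"yaw":0},{"slide":[0,0,-0.0015],"yaw":0},{"slide":[0,0,-0.0015],"yaw":0}]'; python3 -m inch '[{"slide":[0,0,-0.0005],"yaw":0},{"slide":[0,0,-0.001],"yaw":0},{"slide":[0,0,-0.001],"yaw":0}]'
```

```text
clock: 21.73
position: [0.5719, 0.3159, 0.078]
ee_rot: [0.994, 0.109, 0.001, -0.0]
ft_force: [-6.4, -3.5, 19.9]
grip_width: -0.001
grasp_force: 9.9
clock: 21.98
position: [0.572, 0.3159, 0.0778]
ee_rot: [0.994, 0.109, 0.001, 0.0]
ft_force: [-8.6, -6.9, 27.1]
grip_width: -0.003
grasp_force: 13.4
```

```bash
python3 -m inch '[{"slide":[0,0,0.01],"yaw":0},{"slide":[0,0,0.03],"yaw":0},{"slide":[0.007,-0.033,0.03],"yaw":0},{"slide":[0.014,-0.066,0.03],"yaw":0},{"slide":[0.0215,-0.098,0.03],"yaw":0},{"slide":[0.0215,-0.098,0.02],"yaw":0},{"slide":[0.0215,-0.098,0.013],"yaw":0},{"slide":[0.0215,-0.098,0.01],"yaw":0},{"slide":[0.0215,-0.098,0.008],"yaw":0},{"slide":[0.0215,-0.098,0.007],"yaw":0},{"slide":[0.0215,-0.098,0.006],"yaw":0},{"slide":[0.0215,-0.098,0.005],"yaw":0},{"slide":[0.0215,-0.098,0.005],"yaw":0}]'; python3 -m inch '[{"slide":[0,0,-0.001],"yaw":0},{"slide":[0,0,-0.002],"yaw":0},{"slide":[0,0,-0.002],"yaw":0}]'
```

```text
clock: 23.07
position: [0.5924, 0.2186, 0.0806]
ee_rot: [0.994, 0.11, -0.0, 0.0]
ft_force: [-5.6, -5.2, 12.7]
grip_width: 0.002
grasp_force: 6.0
clock: 23.32
position: [0.5925, 0.2187, 0.0788]
ee_rot: [0.994, 0.11, 0.0, 0.0]
ft_force: [-6.3, -4.0, 12.8]
grip_width: -0.003
grasp_force: 6.3
```

```bash
python3 -m inch '[{"slide":[0,0,-0.001],"yaw":0},{"slide":[0,0,-0.0015],"yaw":0},{"slide":[0,0,-0.0015],"yaw":0}]';  python3 -m inch '[{"slide":[0,0,-0.001],"yaw":0},{"slide":[0,0,-0.0015],"yaw":0},{"slide":[0,0,-0.0015],"yaw":0}]'
```

```text
clock: 23.57
position: [0.5926, 0.2186, 0.0778]
ee_rot: [0.994, 0.11, 0.0, 0.0]
ft_force: [-7.4, -5.7, 17.2]
grip_width: 0.002
grasp_force: 8.2
clock: 23.82
position: [0.5927, 0.2186, 0.0775]
ee_rot: [0.994, 0.11, 0.0, 0.001]
ft_force: [-11.4, -8.2, 29.0]
grip_width: 0.002
grasp_force: 14.1
```

```bash
python3 -m inch '[{"slide":[0,0,0.01],"yaw":0},{"slide":[0,0,0.035],"yaw":0},{"slide":[-0.035,-0.008,0.035],"yaw":0},{"slide":[-0.07,-0.015,0.035],"yaw":0},{"slide":[-0.105,-0.023,0.035],"yaw":0},{"slide":[-0.14,-0.031,0.035],"yaw":0},{"slide":[-0.172,-0.038,0.035],"yaw":0},{"slide":[-0.172,-0.038,0.025],"yaw":0},{"slide":[-0.172,-0.038,0.016],"yaw":0},{"slide":[-0.172,-0.038,0.013],"yaw":0},{"slide":[-0.172,-0.038,0.011],"yaw":0},{"slide":[-0.172,-0.038,0.009],"yaw":0},{"slide":[-0.172,-0.038,0.007],"yaw":0},{"slide":[-0.172,-0.038,0.006],"yaw":0},{"slide":[-0.172,-0.038,0.006],"yaw":0}]'; python3 -m inch '[{"slide":[0,0,-0.001],"yaw":0},{"slide":[0,0,-0.002],"yaw":0},{"slide":[0,0,-0.002],"yaw":0}]'
```

```text
clock: 25.07
position: [0.4215, 0.1799, 0.0808]
ee_rot: [0.994, 0.109, -0.0, -0.0]
ft_force: [-4.0, -2.8, 11.4]
grip_width: 0.002
grasp_force: 5.8
clock: 25.32
position: [0.4215, 0.1798, 0.0789]
ee_rot: [0.994, 0.109, -0.0, -0.0]
ft_force: [-6.3, -1.9, 12.9]
grip_width: -0.002
grasp_force: 6.5
```

```bash
python3 -m inch '[{"slide":[0,0,-0.001],"yaw":0},{"slide":[0,0,-0.0015],"yaw":0},{"slide":[0,0,-0.0015],"yaw":0}]';  python3 -m inch '[{"slide":[0,0,-0.001],"yaw":0},{"slide":[0,0,-0.0015],"yaw":0},{"slide":[0,0,-0.0015],"yaw":0}]'
```

```text
clock: 25.57
position: [0.4214, 0.1798, 0.0776]
ee_rot: [0.994, 0.109, -0.0, 0.0]
ft_force: [-7.4, -3.7, 18.1]
grip_width: 0.002
grasp_force: 8.9
clock: 25.82
position: [0.4215, 0.1799, 0.0774]
ee_rot: [0.994, 0.109, -0.0, 0.001]
ft_force: [-15.4, -7.7, 39.7]
grip_width: 0.001
grasp_force: 19.9
```

```bash
python3 -m inch '[{"slide":[0,0,0.01],"yaw":0},{"slide":[0,0,0.035],"yaw":0},{"slide":[-0.007,0.033,0.035],"yaw":0},{"slide":[-0.014,0.066,0.035],"yaw":0},{"slide":[-0.0215,0.098,0.035],"yaw":0},{"slide":[-0.0215,0.098,0.025],"yaw":0},{"slide":[-0.0215,0.098,0.016],"yaw":0},{"slide":[-0.0215,0.098,0.013],"yaw":0},{"slide":[-0.0215,0.098,0.011],"yaw":0},{"slide":[-0.0215,0.098,0.009],"yaw":0},{"slide":[-0.0215,0.098,0.007],"yaw":0},{"slide":[-0.0215,0.098,0.006],"yaw":0},{"slide":[-0.0215,0.098,0.006],"yaw":0}]'; python3 -m inch '[{"slide":[0,0,-0.001],"yaw":0},{"slide":[0,0,-0.002],"yaw":0},{"slide":[0,0,-0.002],"yaw":0}]'
```

```text
clock: 26.9
position: [0.4001, 0.2767, 0.0819]
ee_rot: [0.994, 0.108, 0.0, 0.0]
ft_force: [-0.4, -2.5, 6.5]
grip_width: -0.001
grasp_force: 3.3
clock: 27.15
position: [0.4001, 0.2768, 0.0802]
ee_rot: [0.994, 0.108, 0.0, 0.0]
ft_force: [-3.1, -3.7, 10.8]
grip_width: -0.002
grasp_force: 5.3
```

```bash
python3 -m inch '[{"slide":[0,0,-0.001],"yaw":0},{"slide":[0,0,-0.002],"yaw":0},{"slide":[0,0,-0.002],"yaw":0}]';  python3 -m inch '[{"slide":[0,0,-0.001],"yaw":0},{"slide":[0,0,-0.001],"yaw":0}]';  python3 -m inch '[{"slide":[0,0,-0.0005],"yaw":0},{"slide":[0,0,-0.001],"yaw":0}]'
```

```text
clock: 27.4
position: [0.4001, 0.277, 0.0783]
ee_rot: [0.994, 0.108, 0.001, 0.0]
ft_force: [-3.9, -2.9, 11.1]
grip_width: -0.004
grasp_force: 5.5
clock: 27.57
position: [0.4001, 0.277, 0.0773]
ee_rot: [0.994, 0.108, 0.001, 0.0]
ft_force: [-3.5, -2.2, 12.0]
grip_width: -0.004
grasp_force: 5.8
clock: 27.73
position: [0.4001, 0.2771, 0.077]
ee_rot: [0.994, 0.108, 0.001, 0.001]
ft_force: [-8.8, -7.4, 29.6]
grip_width: 0.004
grasp_force: 14.8
```

Corner 3 is home. I'll re-probe the others in turn, corner 0 first.

```bash
python3 -m inch '[{"slide":[0,0,0.01],"yaw":0},{"slide":[0,0,0.035],"yaw":0},{"slide":[0.035,0.008,0.035],"yaw":0},{"slide":[0.07,0.015,0.035],"yaw":0},{"slide":[0.105,0.023,0.035],"yaw":0},{"slide":[0.14,0.031,0.035],"yaw":0},{"slide":[0.172,0.038,0.035],"yaw":0},{"slide":[0.172,0.038,0.025],"yaw":0},{"slide":[0.172,0.038,0.015],"yaw":0},{"slide":[0.172,0.038,0.01],"yaw":0},{"slide":[0.172,0.038,0.007],"yaw":0},{"slide":[0.172,0.038,0.005],"yaw":0},{"slide":[0.172,0.038,0.0035],"yaw":0},{"slide":[0.172,0.038,0.0025],"yaw":0},{"slide":[0.172,0.038,0.0015],"yaw":0},{"slide":[0.172,0.038,0.0015],"yaw":0}]'
python3 -m inch '[{"slide":[0,0,-0.0005],"yaw":0},{"slide":[0,0,-0.001],"yaw":0},{"slide":[0,0,-0.001],"yaw":0}]'
```

```text
clock: 29.07
position: [0.5716, 0.3153, 0.0777]
ee_rot: [0.994, 0.109, 0.0, 0.0]
ft_force: [-2.2, -0.8, 3.6]
grip_width: 0.004
grasp_force: 1.7
clock: 29.32
position: [0.5716, 0.3153, 0.0774]
ee_rot: [0.994, 0.109, 0.0, 0.0]
ft_force: [-4.8, -4.5, 11.3]
grip_width: -0.0
grasp_force: 5.7
```

```bash
python3 -m inch '[{"slide":[0,0,0.01],"yaw":0},{"slide":[0,0,0.03],"yaw":0},{"slide":[0.007,-0.033,0.03],"yaw":0},{"slide":[0.014,-0.066,0.03],"yaw":0},{"slide":[0.0215,-0.098,0.03],"yaw":0},{"slide":[0.0215,-0.098,0.02],"yaw":0},{"slide":[0.0215,-0.098,0.012],"yaw":0},{"slide":[0.0215,-0.098,0.007],"yaw":0},{"slide":[0.0215,-0.098,0.004],"yaw":0},{"slide":[0.0215,-0.098,0.002],"yaw":0},{"slide":[0.0215,-0.098,0.001],"yaw":0},{"slide":[0.0215,-0.098,0],"yaw":0},{"slide":[0.0215,-0.098,0],"yaw":0}]'
python3 -m inch '[{"slide":[0,0,-0.001],"yaw":0},{"slide":[0,0,-0.0015],"yaw":0},{"slide":[0,0,-0.0015],"yaw":0}]'
python3 -m inch '[{"slide":[0,0,0.01],"yaw":0},{"slide":[0,0,0.035],"yaw":0},{"slide":[-0.035,-0.008,0.035],"yaw":0},{"slide":[-0.07,-0.015,0.035],"yaw":0},{"slide":[-0.105,-0.023,0.035],"yaw":0},{"slide":[-0.14,-0.031,0.035],"yaw":0},{"slide":[-0.172,-0.038,0.035],"yaw":0},{"slide":[-0.172,-0.038,0.025],"yaw":0},{"slide":[-0.172,-0.038,0.015],"yaw":0},{"slide":[-0.172,-0.038,0.01],"yaw":0},{"slide":[-0.172,-0.038,0.007],"yaw":0},{"slide":[-0.172,-0.038,0.005],"yaw":0},{"slide":[-0.172,-0.038,0.004],"yaw":0},{"slide":[-0.172,-0.038,0.003],"yaw":0},{"slide":[-0.172,-0.038,0.003],"yaw":0}]'
```

```text
clock: 30.4
position: [0.5924, 0.2189, 0.0773]
ee_rot: [0.994, 0.11, -0.0, -0.0]
ft_force: [-6.2, -2.2, 11.1]
grip_width: -0.001
grasp_force: 5.7
clock: 30.65
position: [0.5924, 0.219, 0.0771]
ee_rot: [0.994, 0.11, 0.0, 0.0]
ft_force: [-11.0, -5.2, 23.5]
grip_width: -0.001
grasp_force: 12.2
clock: 31.9
position: [0.4213, 0.1797, 0.0774]
ee_rot: [0.994, 0.109, -0.0, -0.0]
ft_force: [-0.5, 0.1, 0.7]
grip_width: -0.001
grasp_force: 0.0
```

```bash
python3 -m inch '[{"slide":[0,0,-0.001],"yaw":0},{"slide":[0,0,-0.002],"yaw":0},{"slide":[0,0,-0.002],"yaw":0}]'
python3 -m inch '[{"slide":[0,0,0.01],"yaw":0},{"slide":[0,0,0.05],"yaw":0},{"slide":[0,0,0.09],"yaw":0},{"slide":[0.03,-0.03,0.12],"yaw":0},{"slide":[0.04,-0.06,0.14],"yaw":0},{"slide":[0.05,-0.1,0.15],"yaw":0},{"slide":[0.06,-0.14,0.15],"yaw":0},{"slide":[0.06,-0.18,0.15],"yaw":0},{"slide":[0.06,-0.22,0.15],"yaw":0},{"slide":[0.06,-0.26,0.15],"yaw":0},{"slide":[0.06,-0.3,0.15],"yaw":0},{"slide":[0.06,-0.34,0.15],"yaw":0},{"slide":[0.06,-0.36,0.15],"yaw":0},{"slide":[0.06,-0.36,0.15],"yaw":0},{"slide":[0.06,-0.36,0.15],"yaw":0}]'
python3 - <<'E'
from h import *
s=camera("scene"); save(s,"pics/s8.png",(260,100,460,300),3)
t=camera("top"); save(t,"pics/t8.png",scale=1.2)
hsv=cv2.cvtColor(t["frame"],cv2.COLOR_RGB2HSV);l=cv2.inRange(hsv,(15,40,120),(35,160,255)); l[:,:60]=0;l[:,200:]=0; print(rect(t,l,.066))
E
```

```text
clock: 32.15
position: [0.4214, 0.1797, 0.077]
ee_rot: [0.994, 0.109, 0.0, 0.0]
ft_force: [-9.7, -3.8, 26.6]
grip_width: -0.001
grasp_force: 13.7
clock: 33.4
position: [0.4809, -0.1817, 0.2252]
ee_rot: [0.994, 0.108, -0.0, -0.0]
ft_force: [0.6, 0.8, -0.1]
grip_width: -0.001
grasp_force: 0.0
(array([0.4954, 0.2482], dtype=float32), array([0.2145, 0.1306], dtype=float32), 0.2186)
```

View pics/s8.png

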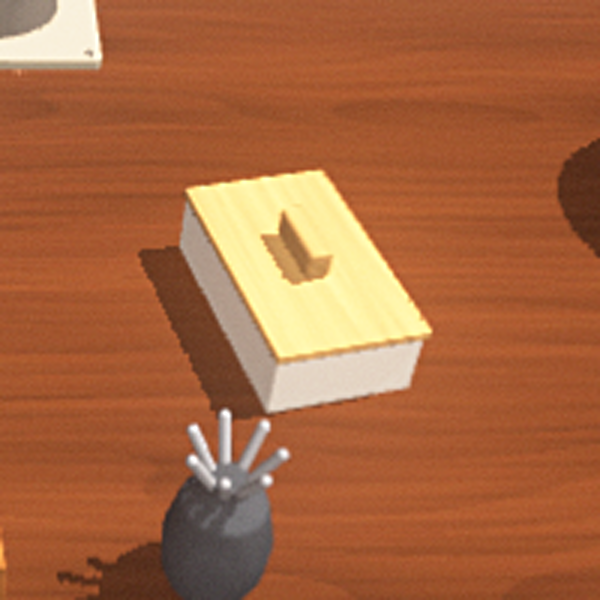

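View pics/t8.png

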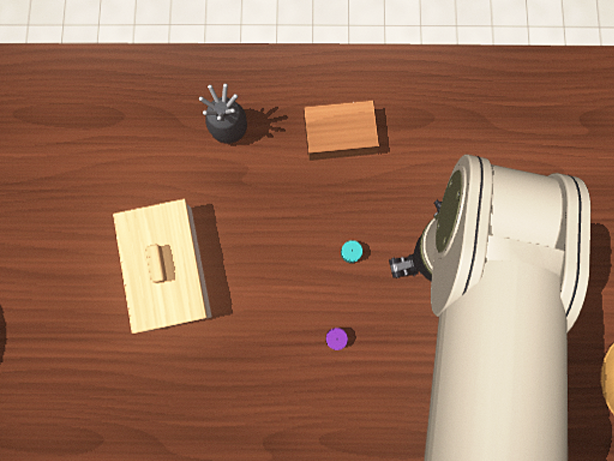

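s8 shows the lid flush with no black gasket line along the edges, corners at (187,190), (325,170), (430,330) and (275,360). In t8 the bystanders and look-alikes have not moved, no white candle is left out, and the gripper is clear.

```bash
python3 -c "
from workcell import *
print(hand_in())"
```

```text
the job is handed in; nothing more can be done
None
```

I put both candles upright in the tub, set the lid and pressed it home at all four corners (flush by touch and camera), and handed in the job at about 34 s; it returned no verdict.

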